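# Bring the memory module under the bench magnifier

### The arm

A 6-joint arm with a two-finger parallel gripper is mounted at the origin on the work surface. World frame = base frame: x ahead of the robot, y to its left, z up, the work surface at z = 0. Lengths are in m, angles in rad, forces in N, time in s.
With the tool pointing down it reaches from about 0.375 to 0.975 m from the base axis. Payload 3.8 kg.
Tool frame: the origin (TCP) lies at the very end of the fingers, on their centre line; the grasp point (between the pads) lies manip.tcp_to_grasp behind it (manip.tcp_to_grasp is the distance from the TCP to the grasp point, in m); z points along the fingers, y is the line along which they close (so a half turn about z gives the same grasp; the last joint's range is limited). The gripper opens to 85 mm and grips with 20 to 120 N. Pads are 22 mm wide; open, the fingers measure 114 mm over their backs; the gripper's body (76 mm by 85 mm) begins 54 mm behind the grasp point. The pads swing forward as they close: fully open they stand 13 mm farther back than shut.
Start: joints at [-1.185, 0.264, 1.604, -0, 1.274, -0.037], TCP at [0.277, -0.616, 0.231] pointing down, gripper open.
Joint ranges: [-2.63, 2.63], [-0.94, 2.18], [0.31, 2.57], [-1.31, 4.45], [0, 2.66], [-2.55, 2.55]. Speed limits (rad/s): [2.57, 2.57, 3.14, 3.14, 3.14, 3.14].

### API

Orientations are given as a rotation vector (axis times angle).
In Python, from cell import manip gives the robot as it stands. The module is installed in compiled form; this text tells all that it offers.
- The arm moves only by the tool carry_out, never from a script. Its argument "moves" is a list that holds one entry, the list of rows, each a list of 7 numbers: the shift along the tool's x, y, z in m, then the turn, a rotation vector about the tool's x, y, z in rad, then the closure, from -1 (fully open) to 1 (shut). In form: [[[x, y, z, ax, ay, az, grip], ...]]. A call has 1 to 10 rows; each row is the pose to reach, as a shift and turn from the pose commanded when the call began, along the tool's axes at that moment; what a row does not reach only later rows make up. A row lasts 1/8 s, in which the tool goes at most 62.5 mm and 10.7 degrees, less where a joint would pass 70% of its speed; a pose out of reach is approached as far as the arm can. A call with a gripper value outside its range is refused whole. The fingers move at their own pace and stop on an object; the grip force is fixed at half the most. Time passes only in rows, so rows that repeat a pose let the fingers close. It gives the time, the measured TCP pose, the force, the opening and the grip force at its end, in the units of the state.
- manip.get_obs(): the state, without advancing time (a new reading comes with each control period).
- manip.get_image(name): name is "scene" or "top"; returns the picture (400x640x3 uint8, red, green, blue); there is no depth.
- manip.camera_params(name): a dict with "mtx" (3x3 intrinsics, pixels), "k1" (the pictures are not rectified: a ray, as slopes to the right and down, at radius r is drawn at 1 + k1 r^2 times it, then the intrinsics apply), "R" (3x3) and "t" (3): a world point X has camera coordinates R X + t. Camera axes: x right, y down, z forward; pixel columns grow to the right and rows downward; lengths in m; the calibration is good to about 2 mm. A picture is of the moment at which its call begins. camera_params takes no time and is no camera call.
- manip.job_done(): hands the job in; it is judged then, once.
The state is a dict: "clock": time; "qpos": joint angles; "qvel": joint speeds; "tau": joint torques, N m; "position": TCP position; "eef_rot": TCP orientation; "ft_force": force on the tool from outside, world axes, zero at the start; "torque": the same for the moment, N m; "finger_gap": opening from 0.0 (shut) to 1.0 (fully open); "grip_force": force on a finger pad.
Only numpy, scipy, OpenCV 4.12 (cv2) and the standard library are available. Lean on these libraries where they do the work, as an engineer would, in place of code of your own. Each camera call takes 0.05 s, during which the arm holds its last target. There are 200 camera calls.

### The job

On the inspection fixture, push an arm of the three-armed turntable round with a fingertip until the arm carrying the long memory module points straight at the small fixed pointer in front of the magnifier's pillar. Then push the magnifier's arm round with a fingertip until its lens stands centred over that module. Only push, never grip the arms; do not touch the three boards on the turntable, and leave the loose things on the bench where they are.

Things in the scene. Friction and masses are not known exactly. Their poses are not given: they have to be found in the camera images.
- fixture: White steel inspection fixture, fixed to the bench. Origin on the bench on the turntable's upright axis; +y points to the pillar, an 18 mm steel post 211 mm away. Foot 150 mm across; foot and joining bar 14 mm high. The fixed pointer is a dark post 12 mm wide, 48 mm high, about 153 to 171 mm along +y, its tip facing the turntable.
- rotor_axis (a point): Point on the turntable's axis at mid-height of its arms, 50 mm above the bench. Three equal flat dark steel arms stand 120 degrees apart, 16 mm wide, 14 mm thick (43 to 57 mm above the bench), reaching 145 mm from the axis. Boards sit on top of them 30 to 102 mm from the axis; the outer 40 mm of each arm is bare, to be pushed on its flank.
- turntable (a joint): Turntable angle, rad, growing counter-clockwise from above; 0 or a multiple of 2 pi when the memory module's arm points at the pointer. Turns either way (limits -9, 9), stays where left: dry friction 0.14 N m, 1 to 1.5 N at an arm's end. Counter-clockwise from above after the memory module's arm comes the square board's, then the round board's.
- module (a point): Centre of the upper face of the memory module: long green board, 68 x 30 x 3 mm with four black chips, fixed lengthwise on its arm, not to be touched. 66 mm from the turntable's axis, 64 mm above the bench.
- module_arm_tip (a point): End of the arm that carries the memory module, on its centre line, 145 mm from the turntable's axis, 50 mm above the bench.
- index (a point): The place where the memory module's centre must come: 66 mm from the turntable's axis straight towards the pointer and the pillar (62 mm above the bench).
- square_board (a point): Centre of the top of the square green board, 38 x 38 x 3 mm, fixed on the next arm counter-clockwise, 66 mm from the axis, 64 mm above the bench. Not to be touched.
- round_board (a point): Centre of the top of the round green board, 38 mm across, 3 mm thick, fixed on the third arm, 66 mm from the axis, 64 mm above the bench. Not to be touched.
- pillar (a point): Point on the pillar's axis, the magnifier's upright hinge, 120 mm above the bench, 211 mm from the turntable's axis. The magnifier's black flat arm is 12 mm wide, 14 mm thick (118 to 132 mm above the bench) and bare from 14 to 102 mm from this axis; its hub is 28 mm across and ends 137 mm above the bench.
- magnifier (a joint): Magnifier angle about the pillar, rad: 0 with its arm straight towards the turntable's axis, the lens then exactly over index; grows clockwise from above as it swings out to its parked side (fixture's -x, towards the robot). Starts at 1.35 to 1.85. No stop at 0: it swings on to -0.8. Dry friction 0.14 N m (2 N at 75 mm) holds it where left.
- lens (a point): Centre of the round magnifier lens at the end of the magnifier's arm, 145 mm from the pillar's axis, 125 mm above the bench. Rim 86 mm across, about 9 mm thick; clear glass in a black ring. It passes more than 50 mm above the boards.
- flux_jar: Bystander: a small closed jar, 44 mm across, 55 mm high. Origin at the centre of its underside or at its resting point. Leave it alone.
- spare_module: Bystander: a loose spare green memory module lying flat on the bench, 68 x 30 x 3 mm (long side along its x); a bystander, not the module to be inspected. Origin at the centre of its underside or at its resting point. Leave it alone.
- screw_cup: Bystander: a small open steel cup, about 56 mm across, 45 mm high. Origin at the centre of its underside or at its resting point. Leave it alone.
- battery_pack: Bystander: a yellow battery box, 100 x 60 x 24 mm. Origin at the centre of its underside or at its resting point. Leave it alone.
- screwdriver: Bystander: a screwdriver lying on the bench. Origin at the centre of its underside or at its resting point. Leave it alone.
- brush: Bystander: a cleaning brush lying on the bench. Origin at the centre of its underside or at its resting point. Leave it alone.
- cleaner_bottle: Bystander: a bottle, 56 mm across, 120 mm high. Origin at the centre of its underside or at its resting point. Leave it alone.

How it is judged:
On the way, in this order (a step that is already met when the one before it is completed fails the run):
1. the memory module's arm points at the pointer while the magnifier is still swung aside (horizontal distance between module and index below 0.008 m and value of joint magnifier above 0.8 rad), for 0.3 s.
2. the lens stands over the module (horizontal distance between lens and module below 0.014 m and horizontal distance between module and index below 0.008 m), for 0.2 s.
At the end, for the whole second after the job is handed in: The memory module's centre is within 8 mm of its place in line with the pointer, the lens centre is within 14 mm (seen from above) of the module's centre, and turntable and magnifier are at rest. The turntable was set first, while the magnifier was still swung aside (all of step 2 and velocity of joint turntable between -0.05 and 0.05 rad/s and velocity of joint magnifier between -0.05 and 0.05 rad/s); the robot touches nothing.
It fails at once if an arm is gripped instead of pushed: the fingers press on both flanks of one arm at once ((contact force between the fingers and turntable_c2 above 3 N and contact force between the fingers and turntable_c3 above 3 N) or (contact force between the fingers and turntable_c4 above 3 N and contact force between the fingers and turntable_c5 above 3 N) or (contact force between the fingers and turntable_c6 above 3 N and contact force between the fingers and turntable_c7 above 3 N) or (contact force between the fingers and magnifier_c1 above 3 N and contact force between the fingers and magnifier_c2 above 3 N)).
It fails at once if the robot touches a board on the turntable (contact force between any of the arm, the fingers and turntable_c8 above 0.5 N or contact force between any of the arm, the fingers and turntable_c9 above 0.5 N or contact force between any of the arm, the fingers and turntable_c10 above 0.5 N).
It fails at once if a loose thing on the bench is shifted (by more than 20 mm), lifted or carried (distance of any of flux_jar, spare_module, screw_cup, battery_pack, screwdriver, brush, cleaner_bottle from where it was at the start of the episode above 0.02 m).
It also fails if it takes over 61 s, if anything falls off the work surface, if the arm or the gripper's body presses on something with over 40 N, if the wrist force passes 120 N, or if a joint passes its speed limit or range.

## Working session

There is one attempt and no reset: what is moved stays moved. The work goes in short steps, Python scripts to look and compute and a tool call to move; the robot and the scene stay as the last step left them, time stands still between calls to the robot, and variables do not carry over. Pictures are saved under pics/ and viewed, at most 12 in all, crops included, and the job is handed in when it is done.

Besides the shell and the picture viewer there is one more tool, called after "Call:" as name([rows], argument=value, ...), one row to a line, values as JSON. carry_out: Moves the arm, as the interface text tells. Its arguments: {"type":"object","properties":{"moves":{"type":"array"}},"required":["moves"]}

```bash
mkdir -p pics
python3 - <<'E'
from cell import manip
import cv2
for n in("top","scene"):
    cv2.imwrite(f"pics/{n}0.png",manip.get_image(n)[:,:,::-1])
    p=manip.camera_params(n);print(n,p)
print(manip.get_obs(), manip.tcp_to_grasp)
E
```

```text
top {'mtx': array([[441.82574809,   0.        , 328.99034011],
       [  0.        , 441.82574809, 205.5543541 ],
       [  0.        ,   0.        ,   1.        ]]), 'k1': 0.04230225497040653, 'R': array([[ 0.0062508 , -0.99996216,  0.00605002],
       [-0.98598447, -0.0071719 , -0.16668292],
       [ 0.16672   , -0.00492333, -0.98599199]]), 't': array([-0.04489108,  0.54772847,  1.26234986])}
scene {'mtx': array([[412.86848881,   0.        , 313.09611893],
       [  0.        , 412.86848881, 201.76014291],
       [  0.        ,   0.        ,   1.        ]]), 'k1': -0.08314226346830353, 'R': array([[-0.17053658,  0.98527795, -0.01202642],
       [ 0.54340344,  0.08385941, -0.83527259],
       [-0.82196714, -0.14897973, -0.54970453]]), 't': array([ 0.12264848, -0.21327784,  1.62359988])}
{'clock': 0.1, 'qpos': array([-1.18485000e+00,  2.64668152e-01,  1.60526278e+00, -8.43415563e-06,
        1.27366808e+00, -3.68984880e-02]), 'qvel': array([-0.00045882, -0.00279826, -0.00314441, -0.00025525, -0.00075417,
        0.00041065]), 'tau': array([ 4.90819366e-04, -5.16707003e+01, -3.68590808e+01, -1.81328659e-05,
        6.35131204e-03,  1.32575732e-06]), 'position': array([ 0.27673834, -0.61493849,  0.23007933]), 'eef_rot': array([-3.06970872e+00, -6.58855322e-01,  5.59358098e-04]), 'ft_force': array([-0.41829177,  0.78027505, -0.05400944]), 'torque': array([-0.01811562,  0.01610884, -0.05087279]), 'grip_force': 0.0, 'finger_gap': 1.0007072976979854} 0.0187
```

View pics/top0.png

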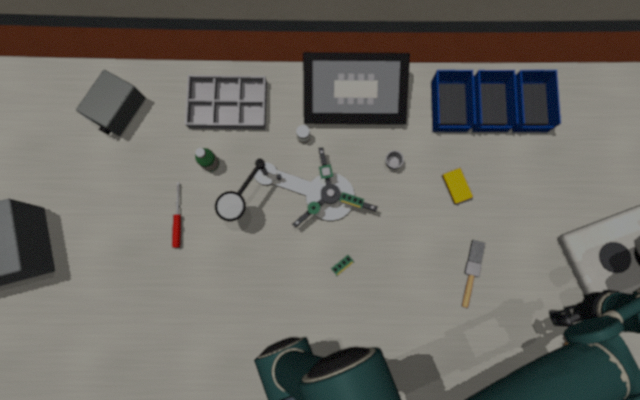

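View pics/scene0.png

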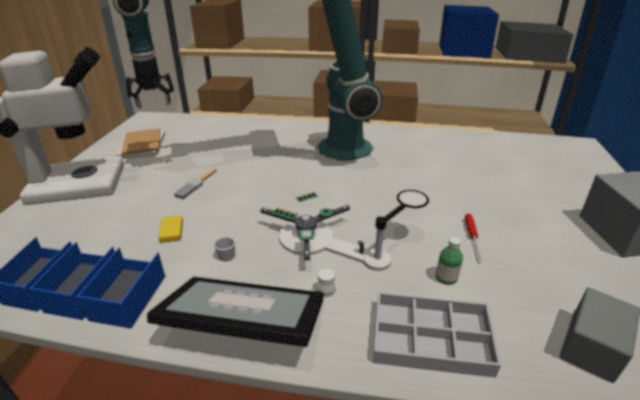

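The top view shows the turntable hub near (331,195), the pillar near (262,165), the lens near (230,206) and the memory module on the arm towards (378,208). I'll enlarge it to read these more accurately.

```bash
python3 - <<'E'
import cv2
im=cv2.imread("pics/top0.png")[125:255,205:405]
cv2.imwrite("pics/top0c.png",cv2.resize(im,None,fx=4,fy=4,interpolation=cv2.INTER_CUBIC))
E
cat > h.py <<'E'
import numpy as np,cv2
from cell import manip
def ray(uv,n="top"):
    p=manip.camera_params(n);K=p["mtx"]
    d=np.array([(uv[0]-K[0,2])/K[0,0],(uv[1]-K[1,2])/K[1,1]]);s=d.copy()
    for _ in range(20): s=d/(1+p["k1"]*(s@s))
    return -p["R"].T@p["t"],p["R"].T@np.r_[s,1]
def at(uv,z,n="top"):
    c,d=ray(uv,n);return (c+d*(z-c[2])/d[2])[:2]
def proj(X,n="top"):
    p=manip.camera_params(n);c=p["R"]@np.asarray(X)+p["t"];s=c[:2]/c[2]
    return p["mtx"][:2,:2]@(s*(1+p["k1"]*(s@s)))+p["mtx"][:2,2]
E
```

```text
(no output)
```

View pics/top0c.png

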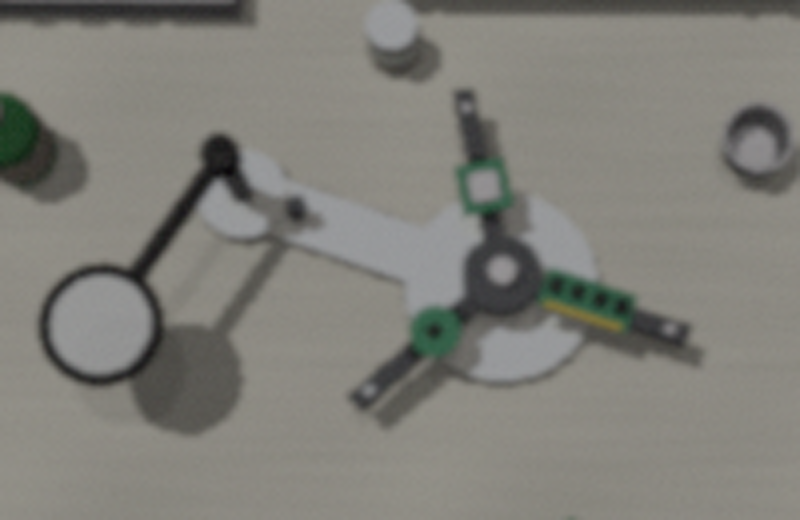

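```bash
cat >> h.py <<'E'
def model(q):
    x,y,f,t,m=q   # f: direction angle of fixture +y ; t turntable ; m magnifier
    o=np.array([x,y]);u=lambda a:np.array([np.cos(a),np.sin(a)])
    P=o+.211*u(f);L=P+.145*u(f+np.pi-m)
    return dict(mod=np.r_[o+.145*u(f+t),.057],sq=np.r_[o+.145*u(f+t+2*np.pi/3),.057],rd=np.r_[o+.145*u(f+t-2*np.pi/3),.057],
      mb=np.r_[o+.066*u(f+t),.064],sb=np.r_[o+.066*u(f+t+2*np.pi/3),.064],rb=np.r_[o+.066*u(f+t-2*np.pi/3),.064],
      pil=np.r_[P,.137],lens=np.r_[L,.1295],ptr=np.r_[o+.162*u(f),.048],ind=np.r_[o+.066*u(f),.064],foot=np.r_[o,.014])
from scipy.optimize import least_squares
def fit(obs,q0,free=range(5)):
    q0=np.array(q0,float);free=list(free)
    def full(v): q=q0.copy();q[free]=v;return q
    def r(v):
        M=model(full(v));return np.concatenate([proj(M[k])-uv for k,uv in obs.items()])
    s=least_squares(r,q0[free],loss="soft_l1");return full(s.x),r(s.x).reshape(-1,2)
E
python3 - <<'E'
from h import *
c=dict(sq=(463,92),mod=(688,335),rd=(358,402),mb=(588,300),sb=(484,187),rb=(434,331),pil=(219,153),lens=(101,324),ptr=(297,208),foot=(501,287))
obs={k:(np.array(v)+.5)/4-.5+[205,125] for k,v in c.items()}
q,r=fit(obs,[.58,-.05,1.3,3.1,1.6])
print(q.round(4));print(dict(zip(obs,r.round(2).tolist())))
for k,v in model(q).items():print(k,v.round(4))
for n,uv,z in[("jar",(392,25),.055),("cup",(757,140),.045),("spare",((342-205)*4,(265-125)*4),.003),("bottle",(0,130),.1)]:
    print(n,at(np.array(uv)/4+[205,125],z).round(3))
E
```

```text
[ 0.5829 -0.0445  1.2354  3.1655  1.8094]
{'sq': [-0.06, -0.76], 'mod': [0.55, 0.12], 'rd': [-1.03, 0.7], 'mb': [0.03, 0.14], 'sb': [0.04, 0.02], 'rb': [0.25, 0.23], 'pil': [-0.13, -0.09], 'lens': [-0.26, 0.41], 'ptr': [0.2, -0.65], 'foot': [0.21, -0.34]}
mod [ 0.5384 -0.1825  0.057 ]
sq [ 0.7246 -0.014   0.057 ]
rd [0.4856 0.063  0.057 ]
mb [ 0.5627 -0.1073  0.064 ]
sb [ 0.6474 -0.0306  0.064 ]
rb [0.5386 0.0044 0.064 ]
pil [0.6523 0.1547 0.137 ]
lens [0.5306 0.2335 0.1295]
ptr [0.6362 0.1085 0.048 ]
ind [0.6046 0.0178 0.064 ]
foot [ 0.5829 -0.0445  0.014 ]
jar [0.774 0.039]
cup [ 0.689 -0.237]
spare [ 0.375 -0.081]
bottle [0.676 0.316]
```

Call:
carry_out([
  [[0.041, -0.042, 0, 0, 0, 0.042, 1], [0.082, -0.084, 0, 0, 0, 0.084, 1], [0.123, -0.126, 0, 0, 0, 0.127, 1], [0.164, -0.168, 0, 0, 0, 0.169, 1], [0.205, -0.21, 0, 0, 0, 0.211, 1], [0.246, -0.252, 0, 0, 0, 0.254, 1], [0.287, -0.294, 0, 0, 0, 0.296, 1], [0.328, -0.336, 0, 0, 0, 0.338, 1], [0.369, -0.378, 0, 0, 0, 0.381, 1], [0.41, -0.42, 0, 0, 0, 0.4228, 1]],
])

```text
clock: 1.35
position: [0.4786, -0.0624, 0.2311]
eef_rot: [3.141, -0.002, 0.0]
ft_force: [0.9, -0.7, 0.0]
finger_gap: 0.001
grip_force: 0.0
```

Call:
carry_out([
  [[0.017, -0.045, 0, 0, 0, 0, 1], [0.034, -0.09, 0, 0, 0, 0, 1], [0.049, -0.1335, 0, 0, 0, 0, 1], [0.049, -0.1335, 0.04, 0, 0, 0, 1], [0.049, -0.1335, 0.08, 0, 0, 0, 1], [0.049, -0.1335, 0.12, 0, 0, 0, 1], [0.049, -0.1335, 0.155, 0, 0, 0, 1], [0.049, -0.1335, 0.175, 0, 0, 0, 1], [0.049, -0.1335, 0.187, 0, 0, 0, 1], [0.049, -0.1335, 0.187, 0, 0, 0, 1]],
])

```text
clock: 2.6
position: [0.5267, 0.0691, 0.0434]
eef_rot: [3.141, 0.0, -0.003]
ft_force: [-0.5, 0.0, 1.2]
finger_gap: 0.002
grip_force: 0.0
```

Run:
```python
from h import *
for n in("top","scene"):
    im=manip.get_image(n)[:,:,::-1]
    im=im[100:260,200:440] if n=="top" else im[130:290,220:460]
    cv2.imwrite(f"pics/{n}1.png",im)
a,b=[cv2.imread(f"pics/{n}1.png") for n in("top","scene")]
cv2.imwrite("pics/both1.png",cv2.resize(np.hstack([a,b]),None,fx=1.66,fy=1.66,interpolation=cv2.INTER_CUBIC))
print(manip.get_obs()["position"],manip.get_obs()["ft_force"])
# sweep, finger angle from 116deg, r=.126
o=np.array([.5829,-.0445]);p0=o+.126*np.array([np.cos(np.radians(116)),np.sin(np.radians(116))])
for a in range(116,310,6):
    p=o+.126*np.array([np.cos(np.radians(a)),np.sin(np.radians(a))]);print(a,(p).round(4),end=";")
```

```text
[0.52820431 0.06925153 0.04501876] [ 0.24993968 -0.03206205 -0.51791261]
116 [0.5277 0.0687];122 [0.5161 0.0624];128 [0.5053 0.0548];134 [0.4954 0.0461];140 [0.4864 0.0365];146 [0.4784 0.026 ];152 [0.4716 0.0147];158 [0.4661 0.0027];164 [ 0.4618 -0.0098];170 [ 0.4588 -0.0226];176 [ 0.4572 -0.0357];182 [ 0.457  -0.0489];188 [ 0.4581 -0.062 ];194 [ 0.4606 -0.075 ];200 [ 0.4645 -0.0876];206 [ 0.4697 -0.0997];212 [ 0.476  -0.1113];218 [ 0.4836 -0.1221];224 [ 0.4923 -0.132 ];230 [ 0.5019 -0.141 ];236 [ 0.5124 -0.149 ];242 [ 0.5237 -0.1558];248 [ 0.5357 -0.1613];254 [ 0.5482 -0.1656];260 [ 0.561  -0.1686];266 [ 0.5741 -0.1702];272 [ 0.5873 -0.1704];278 [ 0.6004 -0.1693];284 [ 0.6134 -0.1668];290 [ 0.626  -0.1629];296 [ 0.6381 -0.1577];302 [ 0.6497 -0.1514];308 [ 0.6605 -0.1438];
```

View pics/both1.png

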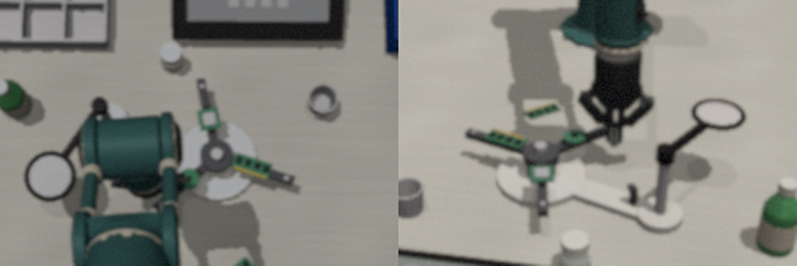

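The finger stands shut next to the round board's arm on the pillar side (about (615,130) in the right half), and the magnifier is clear of it. Starting the counter-clockwise sweep.

Call:
carry_out([
  [[-0.0116, 0.0063, 0, 0, 0, 0, 1], [-0.0224, 0.0139, 0, 0, 0, 0, 1], [-0.0323, 0.0226, 0, 0, 0, 0, 1], [-0.0413, 0.0322, 0, 0, 0, 0, 1], [-0.0493, 0.0427, 0, 0, 0, 0, 1], [-0.0561, 0.054, 0, 0, 0, 0, 1], [-0.0616, 0.066, 0, 0, 0, 0, 1], [-0.0659, 0.0785, 0, 0, 0, 0, 1], [-0.0689, 0.0913, 0, 0, 0, 0, 1], [-0.0705, 0.1044, 0, 0, 0, 0, 1]],
])

```text
clock: 3.95
position: [0.4568, -0.036, 0.0442]
eef_rot: [-3.141, 0.0, 0.0]
ft_force: [0.9, 0.8, -0.1]
finger_gap: -0.003
grip_force: 0.6
```

Call:
carry_out([
  [[-0.0002, 0.0132, 0, 0, 0, 0, 1], [0.0009, 0.0263, 0, 0, 0, 0, 1], [0.0034, 0.0393, 0, 0, 0, 0, 1], [0.0073, 0.0519, 0, 0, 0, 0, 1], [0.0125, 0.064, 0, 0, 0, 0, 1], [0.0188, 0.0756, 0, 0, 0, 0, 1], [0.0264, 0.0864, 0, 0, 0, 0, 1], [0.0351, 0.0963, 0, 0, 0, 0, 1], [0.0447, 0.1053, 0, 0, 0, 0, 1], [0.0552, 0.1133, 0, 0, 0, 0, 1]],
])

```text
clock: 5.2
position: [0.5127, -0.149, 0.0441]
eef_rot: [-3.141, -0.0, 0.001]
ft_force: [-0.7, 1.7, 0.6]
finger_gap: 0.006
grip_force: 0.6
```

Run:
```python
from h import *
for n in("top","scene"):
    im=manip.get_image(n)[:,:,::-1]
    cv2.imwrite(f"pics/{n}2f.png",im)
    im=im[100:260,200:440] if n=="top" else im[130:290,220:460]
    cv2.imwrite(f"pics/{n}2.png",im)
a,b=[cv2.imread(f"pics/{n}2.png") for n in("top","scene")]
cv2.imwrite("pics/both2.png",cv2.resize(np.hstack([a,b]),None,fx=1.66,fy=1.66,interpolation=cv2.INTER_CUBIC))
```

```text
(no output)
```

View pics/both2.png

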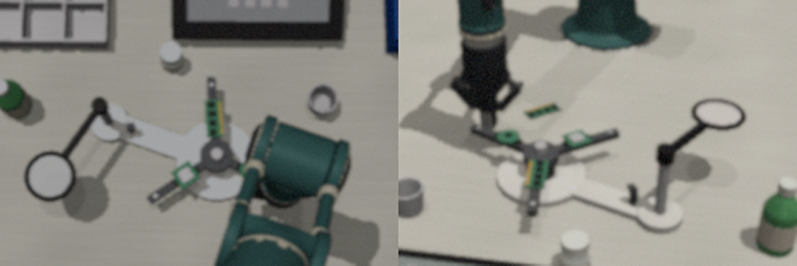

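The module arm now points up to (211,80), the square board's arm to (152,200), and the finger follows behind the round board's arm. I'll fit the turntable angle.

Run:
```python
from h import *
c=dict(mod=(211,80),sq=(152,200),mb=(216,112),sb=(186,174))
obs={k:np.array(v)/1.66+[199.8,99.8] for k,v in c.items()}
q,r=fit(obs,[.5829,-.0445,1.2354,4.9,1.8094],[3]);print(q[3],2*np.pi-q[3],np.degrees(2*np.pi-q[3]),r.round(1).tolist())
print("round arm deg",np.degrees(q[2]+q[3])-120-360)
```

```text
5.121591543719302 1.1615937634602842 66.55442015499194 [[0.0, -2.0], [-2.4, 0.1], [-1.2, 3.7], [-0.4, 0.5]]
round arm deg -115.77121414453
```

Call:
carry_out([
  [[0.0113, 0.0068, 0, 0, 0, 0, 1], [0.0233, 0.0123, 0, 0, 0, 0, 1], [0.0358, 0.0166, 0, 0, 0, 0, 1], [0.0486, 0.0196, 0, 0, 0, 0, 1], [0.0617, 0.0212, 0, 0, 0, 0, 1], [0.0749, 0.0214, 0, 0, 0, 0, 1], [0.088, 0.0203, 0, 0, 0, 0, 1], [0.101, 0.0178, 0, 0, 0, 0, 1], [0.1136, 0.0139, 0, 0, 0, 0, 1], [0.1136, 0.0139, 0, 0, 0, 0, 1]],
])

```text
clock: 6.55
position: [0.6276, -0.1622, 0.0447]
eef_rot: [3.141, 0.001, 0.003]
ft_force: [-0.0, 0.8, -0.1]
finger_gap: 0.002
grip_force: 0.0
```

Run:
```python
from h import *
im=manip.get_image("top")[:,:,::-1]
cv2.imwrite("pics/top3f.png",im)
cv2.imwrite("pics/top3c.png",cv2.resize(im[125:255,205:405],None,fx=4,fy=4,interpolation=cv2.INTER_CUBIC))
print(manip.get_obs()["position"])
```

```text
[ 0.62686089 -0.16228326  0.04452968]
```

View pics/top3c.png

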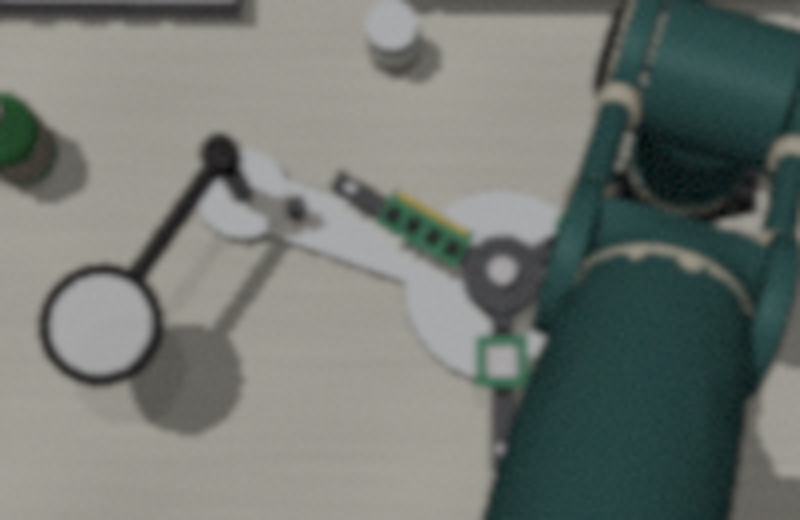

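Module arm tip is at (338,180), the module's centre at (427,228), the square board at (502,361) and the pointer at (297,208), so the arm is nearly in line.

Run:
```python
from h import *
c=dict(mod=(338,180),mb=(427,228),sb=(502,361))
obs={k:(np.array(v)+.5)/4-.5+[205,125] for k,v in c.items()}
q,r=fit(obs,[.5829,-.0445,1.2354,6,1.8094],[3]);print(np.degrees(q[3]-2*np.pi),r.round(1).tolist())
print("round arm deg",np.degrees(q[2]+q[3])-120)
o=q[:2]
for a in (290,294,298,300,302): print(a,(o+.126*np.array([np.cos(np.radians(a)),np.sin(np.radians(a))])-o-.126*np.array([np.cos(np.radians(290)),np.sin(np.radians(290))])).round(4))
```

```text
-10.866142643252983 [[-1.0, -0.6], [-0.5, 0.0], [-0.1, 0.2]]
round arm deg 299.9170633672089
290 [0. 0.]
294 [0.0082 0.0033]
298 [0.0161 0.0071]
300 [0.0199 0.0093]
302 [0.0237 0.0115]
```

Call:
carry_out([
  [[0.004, -0.0016, 0, 0, 0, 0, 1], [0.0082, -0.0033, 0, 0, 0, 0, 1], [0.0122, -0.0051, 0, 0, 0, 0, 1], [0.0161, -0.0071, 0, 0, 0, 0, 1], [0.0185, -0.0084, 0, 0, 0, 0, 1], [0.0208, -0.0098, 0, 0, 0, 0, 1], [0.0208, -0.0098, 0, 0, 0, 0, 1]],
])

```text
clock: 7.48
position: [0.647, -0.1525, 0.0443]
eef_rot: [3.142, 0.0, 0.001]
ft_force: [-1.6, -0.6, 0.2]
finger_gap: 0.003
grip_force: 0.2
```

Run:
```python
from h import *
im=manip.get_image("top")[:,:,::-1]
cv2.imwrite("pics/top4f.png",im)
cv2.imwrite("pics/top4c.png",cv2.resize(im[140:220,255:345],None,fx=7,fy=7,interpolation=cv2.INTER_CUBIC))
```

```text
(no output)
```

View pics/top4c.png

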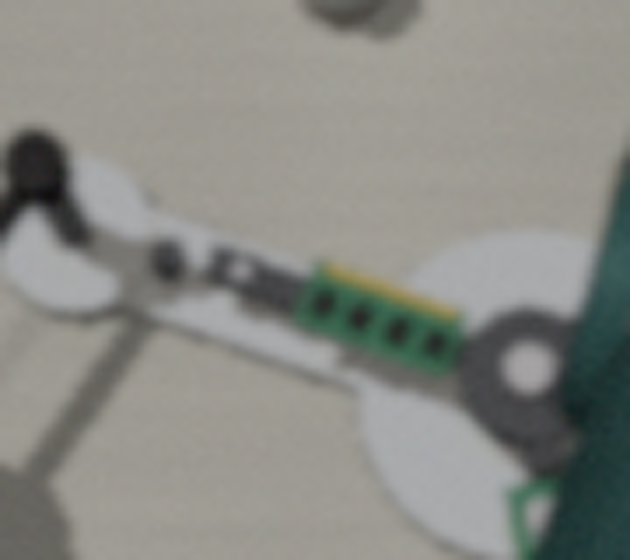

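The module arm (tip (216,264), module centre (381,318)) now faces the pointer (168,260). I'll check the angle numerically.

Run:
```python
from h import *
c=dict(mod=(214,264),mb=(381,318))
obs={k:(np.array(v)+.5)/7-.5+[255,140] for k,v in c.items()}
for ks in(("mod","mb"),("mb",),("mod",)):
    q,r=fit({k:obs[k] for k in ks},[.5829,-.0445,1.2354,6.2,1.8094],[3]);print(ks,np.degrees(q[3]-2*np.pi),r.round(1).tolist())
a=lambda X:(proj(X)-[255,140]+.5)*7-.5
M=model([.5829,-.0445,1.2354,0,1.8094]);print({k:a(v).round() for k,v in M.items() if k in("mod","mb","ptr","pil")})
```

```text
('mod', 'mb') -0.33828741580872146 [[-0.9, -0.4], [0.1, 0.3]]
('mb',) -0.9481542271317254 [[0.2, 0.1]]
('mod',) -0.17985157452902142 [[-1.0, -0.3]]
{'mod': array([207., 263.]), 'mb': array([382., 321.]), 'pil': array([ 33., 162.]), 'ptr': array([171., 255.])}
```

Call:
carry_out([
  [[-0.008, 0.004, 0, 0, 0, 0, 1], [-0.015, 0.007, 0, 0, 0, 0, 1], [-0.015, 0.007, -0.046, 0, 0, 0, 1], [-0.015, 0.007, -0.092, 0, 0, 0, 1], [-0.015, 0.007, -0.14, 0, 0, 0, 1], [-0.015, 0.007, -0.186, 0, 0, 0, 1], [-0.019, -0.045, -0.186, 0, 0, 0, 1], [-0.023, -0.1, -0.186, 0, 0, 0, 1], [-0.027, -0.155, -0.186, 0, 0, 0, 1], [-0.03, -0.215, -0.186, 0, 0, 0, 1]],
])

```text
clock: 8.78
position: [0.616, 0.0633, 0.2305]
eef_rot: [3.142, -0.002, 0.001]
ft_force: [0.6, -0.3, 0.5]
finger_gap: -0.001
grip_force: 0.0
```

Call:
carry_out([
  [[-0.003, -0.055, 0, 0, 0, 0, 1], [-0.006, -0.11, 0, 0, 0, 0, 1], [-0.009, -0.162, 0, 0, 0, 0, 1], [-0.009, -0.162, 0, 0, 0, 0, 1], [-0.009, -0.162, 0.04, 0, 0, 0, 1], [-0.009, -0.162, 0.08, 0, 0, 0, 1], [-0.009, -0.162, 0.105, 0, 0, 0, 1], [-0.009, -0.162, 0.118, 0, 0, 0, 1], [-0.009, -0.162, 0.118, 0, 0, 0, 1]],
])

```text
clock: 9.9
position: [0.6071, 0.2233, 0.1115]
eef_rot: [3.141, -0.001, -0.003]
ft_force: [0.2, 0.5, 0.7]
finger_gap: 0.0
grip_force: 0.0
```

Run:
```python
from h import *
a=manip.get_image("top")[:,:,::-1];b=manip.get_image("scene")[:,:,::-1]
cv2.imwrite("pics/both5.png",cv2.resize(np.hstack([a[100:260,200:360],b[130:290,270:460]]),None,fx=2.25,fy=2.25,interpolation=cv2.INTER_CUBIC))
o=manip.get_obs();print(o["position"],o["ft_force"])
P=np.array([.6523,.1547]);p0=np.array([.6078,.2239])
for d in range(122,242,8): print(d,((P+.078*np.array([np.cos(np.radians(d)),np.sin(np.radians(d))])-p0)*[1,-1]).round(4),end=";")
```

```text
[0.60858436 0.22418055 0.11363404] [ 0.71300383 -0.38307107  0.46375087]
122 [0.0032 0.0031];130 [-0.0056  0.0094];138 [-0.0135  0.017 ];146 [-0.0202  0.0256];154 [-0.0256  0.035 ];162 [-0.0297  0.0451];170 [-0.0323  0.0557];178 [-0.0335  0.0665];186 [-0.0331  0.0774];194 [-0.0312  0.0881];202 [-0.0278  0.0984];210 [-0.023   0.1082];218 [-0.017   0.1172];226 [-0.0097  0.1253];234 [-0.0013  0.1323];
```

View pics/both5.png

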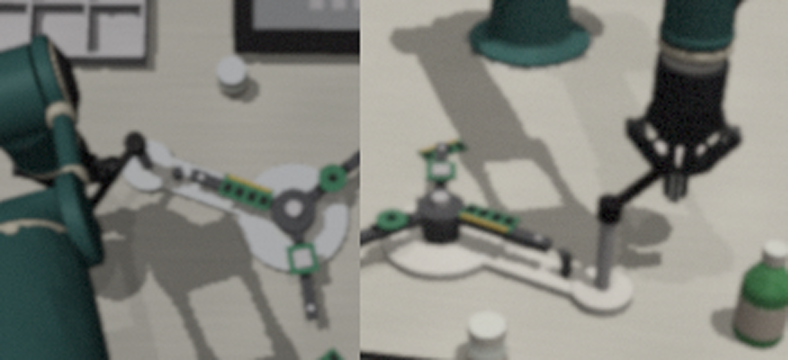

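The finger (675,190, right half) is on the outer side of the magnifier's arm, and the module arm still points at the pointer. Starting the magnifier push.

Call:
carry_out([
  [[0.0032, 0.0031, 0, 0, 0, 0, 1], [-0.0056, 0.0094, 0, 0, 0, 0, 1], [-0.0135, 0.017, 0, 0, 0, 0, 1], [-0.0202, 0.0256, 0, 0, 0, 0, 1], [-0.0256, 0.035, 0, 0, 0, 0, 1], [-0.0297, 0.0451, 0, 0, 0, 0, 1], [-0.0323, 0.0557, 0, 0, 0, 0, 1], [-0.0335, 0.0665, 0, 0, 0, 0, 1], [-0.0331, 0.0774, 0, 0, 0, 0, 1], [-0.0312, 0.0881, 0, 0, 0, 0, 1]],
])

```text
clock: 11.25
position: [0.5761, 0.1355, 0.1121]
eef_rot: [-3.142, 0.0, 0.001]
ft_force: [-0.4, 3.1, 0.8]
finger_gap: -0.004
grip_force: 1.0
```

Call:
carry_out([
  [[0.0034, 0.0103, 0, 0, 0, 0, 1], [0.0082, 0.0201, 0, 0, 0, 0, 1], [0.0142, 0.0291, 0, 0, 0, 0, 1], [0.0177, 0.0333, 0, 0, 0, 0, 1], [0.0177, 0.0333, 0, 0, 0, 0, 1]],
])

```text
clock: 11.88
position: [0.5945, 0.1022, 0.1122]
eef_rot: [3.141, -0.001, 0.0]
ft_force: [0.8, 0.4, -1.4]
finger_gap: 0.002
grip_force: 0.0
```

Run:
```python
from h import *
a=manip.get_image("top")[:,:,::-1];b=manip.get_image("scene")[:,:,::-1]
cv2.imwrite("pics/top6.png",a);cv2.imwrite("pics/scene6.png",b)
cv2.imwrite("pics/both6.png",cv2.resize(np.hstack([a[120:260,240:370],b[170:310,270:400]]),None,fx=3,fy=3,interpolation=cv2.INTER_CUBIC))
o=manip.get_obs();print(o["position"],o["ft_force"])
```

```text
[0.59421336 0.10265762 0.11223043] [-0.09681881 -0.20791069  0.66377645]
```

View pics/both6.png

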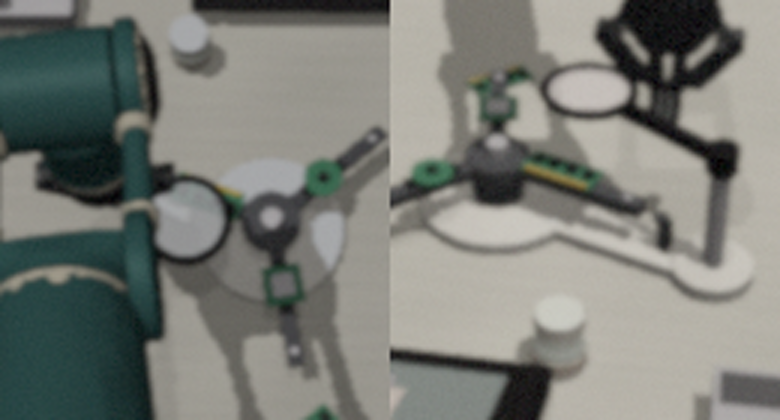

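The lens ring centre is about (187,219) in the left half and (588,91) in the right half. It is close to the module but not over it yet.

Run:
```python
from h import *
t=(np.array([187,219])+.5)/3-.5+[240,120]; s=(np.array([198,91])+.5)/3-.5+[270,170]
f=np.pi/2;P=np.array([.6523,.1547])
for n,uv in(("top",t),("scene",s)):
    X=at(uv,.1295,n);d=X-P;print(n,X.round(4),"r",np.hypot(*d),"ang",np.degrees(np.arctan2(d[1],d[0]))%360)
print("want",np.degrees(1.2354)+180)
p0=P+.078*np.array([np.cos(np.radians(222)),np.sin(np.radians(222))])
for d in (226,230,232,234,236,238,240): print(d,((P+.078*np.array([np.cos(np.radians(d)),np.sin(np.radians(d))])-p0)*[1,-1]).round(4),end=";")
```

```text
top [0.5697 0.0345] r 0.14578561564791798 ang 235.50489458112236
scene [0.5775 0.0366] r 0.139834091897981 ang 237.65385412652319
want 250.78320601046192
226 [0.0038 0.0039];230 [0.0078 0.0076];232 [0.0099 0.0093];234 [0.0121 0.0109];236 [0.0143 0.0125];238 [0.0166 0.014 ];240 [0.019  0.0154];
```

Call:
carry_out([
  [[0.0038, 0.0039, 0, 0, 0, 0, 1], [0.0078, 0.0076, 0, 0, 0, 0, 1], [0.0099, 0.0093, 0, 0, 0, 0, 1], [0.0121, 0.0109, 0, 0, 0, 0, 1], [0.0143, 0.0125, 0, 0, 0, 0, 1], [0.0143, 0.0125, 0, 0, 0, 0, 1]],
])

```text
clock: 12.72
position: [0.6086, 0.0901, 0.1122]
eef_rot: [3.141, -0.0, 0.0]
ft_force: [-0.6, 0.8, 0.0]
finger_gap: -0.002
grip_force: 0.3
```

Run:
```python
from h import *
a=manip.get_image("top")[:,:,::-1];b=manip.get_image("scene")[:,:,::-1]
cv2.imwrite("pics/both7.png",cv2.resize(np.hstack([a[130:250,250:370],b[170:290,270:390]]),None,fx=3.3333,fy=3.3333,interpolation=cv2.INTER_CUBIC))
o=manip.get_obs();print(o["position"],o["ft_force"])
```

```text
[0.60859519 0.09014064 0.11229728] [-0.90251468 -0.01474455 -0.2518222 ]
```

View pics/both7.png

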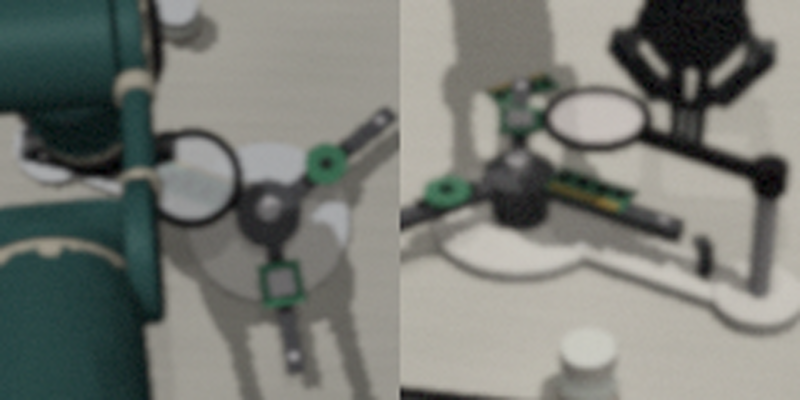

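Lens centre is about (193,177) in the left half and (597,118) in the right half. Converting to positions.

Run:
```python
from h import *
k=10/3
t=(np.array([193,177])+.5)/k-.5+[250,130]; s=(np.array([196.5,118])+.5)/k-.5+[270,170]
P=np.array([.6523,.1547])
for n,uv in(("top",t),("scene",s)):
    X=at(uv,.1295,n);d=X-P;print(n,X.round(4),"r",np.hypot(*d),"ang",np.degrees(np.arctan2(d[1],d[0]))%360)
```

```text
top [0.5981 0.0195] r 0.14565432965748434 ang 248.1445971141497
scene [0.6036 0.0217] r 0.14160824489362522 ang 249.89909986975425
```

Call:
carry_out([
  [[0.001, 0.0008, 0, 0, 0, 0, 1], [0.0022, 0.0015, 0, 0, 0, 0, 1], [0.0022, 0.0015, 0, 0, 0, 0, 1], [-0.004, -0.003, 0, 0, 0, 0, 1], [-0.014, -0.01, 0, 0, 0, 0, 1], [-0.014, -0.01, -0.04, 0, 0, 0, 1], [-0.014, -0.01, -0.09, 0, 0, 0, 1], [-0.02, -0.06, -0.12, 0, 0, 0, 1], [-0.03, -0.12, -0.12, 0, 0, 0, 1], [-0.04, -0.18, -0.12, 0, 0, 0, 1]],
])

```text
clock: 14.08
position: [0.568, 0.2722, 0.2336]
eef_rot: [-3.141, 0.001, -0.004]
ft_force: [-0.2, 0.6, -0.6]
finger_gap: -0.002
grip_force: 0.0
```

Call:
carry_out([
  [[0, -0.05, 0, 0, 0, 0, 1], [0, -0.09, 0, 0, 0, 0, 1], [0, -0.09, 0, 0, 0, 0, 1]],
])

```text
clock: 14.45
position: [0.5671, 0.3636, 0.232]
eef_rot: [-3.141, -0.006, 0.0]
ft_force: [-0.6, -0.1, -0.4]
finger_gap: 0.001
grip_force: 0.0
```

Run:
```python
from h import *
a=manip.get_image("top")[:,:,::-1]
cv2.imwrite("pics/top8.png",cv2.resize(a[130:250,245:375],None,fx=5,fy=5,interpolation=cv2.INTER_CUBIC))
```

```text
(no output)
```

View pics/top8.png

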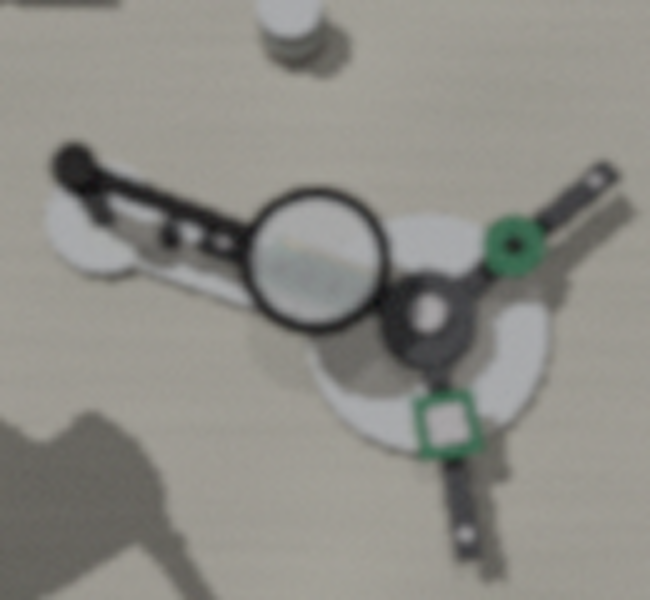

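Everything is in the clear: lens centre (316,260), square board (448,424), round board (514,246), pillar (74,165). Final check.

Run:
```python
from h import *
c=dict(sb=(448,424),rb=(514,246),sq=(467,557),rd=(613,171),lens=(316.5,260),pil=(74,165))
obs={k:(np.array(v)+.5)/5-.5+[245,130] for k,v in c.items()}
q,r=fit(obs,[.5829,-.0445,1.2354,0,0],[3,4]);print(np.degrees(q[3:]),r.round(1).tolist())
M=model(q);print({k:M[k].round(4) for k in("mb","lens","ind")},np.linalg.norm(M["mb"]-M["ind"]),np.linalg.norm((M["mb"]-M["lens"])[:2]),manip.get_obs()["clock"])
```

```text
[-1.16122292  1.30588706] [[-0.3, 0.4], [0.1, 0.2], [0.3, 0.8], [0.6, -0.7], [-0.1, -0.1], [-0.2, 0.2]]
{'mb': array([0.6059, 0.0174, 0.064 ]), 'lens': array([0.6015, 0.0189, 0.1295]), 'ind': array([0.6046, 0.0178, 0.064 ])} 0.0013376098896258797 0.004642381772048788 14.5
```

The module is 1.3 mm from its place (limit 8 mm) and the lens is 4.6 mm from the module's centre (limit 14 mm). The robot is touching nothing, so I'm handing in.

```bash
python3 -c "
from cell import manip
print(manip.job_done())"
```

```text
the job is handed in; nothing more can be done
None
```

The job is handed in at about 14.5 s of the 61 s allowed: by the last picture the memory module is about 1 mm from its place at the pointer and the lens about 5 mm from the module's centre; the judge returned no verdict.

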